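# Pin the hasp and take off the combination padlock

### The arm

A 6-joint arm with a two-finger parallel gripper is mounted at the origin on a cart in front of the work surface, level with it; the furniture and walls round the work are solid. World frame = base frame: x ahead of the robot, y to its left, z up, the work surface at z = 0. Lengths are in m, angles in rad, forces in N, time in s.
With the tool pointing down it reaches from about 0.3 to 0.95 m from the base axis. Payload 3.1 kg.
Tool frame: the origin (TCP) lies midway between the tips of the shut fingers; the grasp point (between the pads) lies 19 mm behind it; z points along the fingers, y is the line along which they close (so a half turn about z gives the same grasp; the last joint's range is limited). The gripper opens to 85 mm and grips with 20 to 120 N. Pads are 22 mm wide; open, the fingers measure 114 mm over their backs; the gripper's body (76 mm by 85 mm) begins 54 mm behind the grasp point. The pads swing forward as they close: fully open they stand 13 mm farther back than shut.
Start: joints at [1.111, 0.308, 1.634, -0, 1.2, -0.07], TCP at [0.238, 0.578, 0.231] pointing down, gripper open.
Joint ranges: [-3.06, 3.06], [-0.79, 1.96], [0.05, 2.63], [-1.19, 4.34], [0.05, 2.64], [-2.94, 2.94]. Speed limits (rad/s): [2.79, 2.79, 3.14, 3.14, 3.14, 3.14].

### API

Orientations are given as a unit quaternion [x, y, z, w].
In Python, from station import bot gives the robot as it stands. The module is installed in compiled form; this text tells all that it offers.
- The arm moves only by the tool jog_arm, never from a script. Its argument "targets" is a list of rows, each an object with "dp": the shift along the tool's x, y, z in m, a list of three; "delta_rot": the turn, a rotation vector about the tool's x, y, z in rad, a list of three. A call has exactly 5 rows; each row is the pose to reach, as a shift and turn from the pose commanded when the call began, along the tool's axes at that moment; what a row does not reach only later rows make up. A row lasts 1/10 s, in which the tool goes at most 50 mm and 8.59 degrees, less where a joint would pass 70% of its speed; a pose out of reach is approached as far as the arm can. A call with a gripper value outside its range is refused whole. "hand" is the finger opening in m, from 0 to 0.0854, set as the call begins (left out, the last holds). The fingers move at their own pace and stop on an object; "force" is the grip in N (left out, the last holds). Time passes only in rows, so rows that repeat a pose let the fingers close, or fill a call up. It gives the time, the measured TCP pose, the force, the opening and the grip force at its end, in the units of the state.
- bot.read_state(): the state, without advancing time (a new reading comes with each control period).
- bot.capture(name): name is "side" or "top" or "wrist"; returns a dict with "image" (480x640x3 uint8, blue, green, red), "z_map" (480x640 float32, m along the optical axis (not along the pixel's ray), 0 where there is no reading), "intrinsics" (3x3 intrinsics, pixels), "D" ([k1, k2, p1, p2, k3] as OpenCV has them; the pictures are not rectified), "camera_from_world" (4x4, takes a point from world to camera coordinates). Camera axes: x right, y up, looking along -z (the intrinsics and any distortion apply to the point x, -y, -z); pixel columns grow to the right and rows downward; lengths in m; the calibration is good to about 2 mm. A picture is of the moment at which its call begins.
- bot.job_done(): hands the job in; it is judged then, once.
The state is a dict: "time": time; "joints": joint angles; "joint_velocities": joint speeds; "joint_efforts": joint torques, N m; "tcp_pos": TCP position; "orientation": TCP orientation; "wrist_force": force on the tool from outside, world axes, zero at the start; "ft_torque": the same for the moment, N m; "width": finger opening in m; "grasp_force": force on a finger pad.
Only numpy, scipy, OpenCV 4.12 (cv2) and the standard library are available. Lean on these libraries where they do the work, as an engineer would, in place of code of your own. Each camera call takes 0.05 s, during which the arm holds its last target. There are 200 camera calls.

### The job

First put the red-handled retaining pin fully down into the hole of the hasp fork, so that the brass hasp bar stays shut, and let go of it. Then turn the padlock's dial clockwise (seen from above) until you feel it drop into its notch and the shackle springs out a little, and pull the shackle all the way open. Finish while holding the open padlock up in the air, at least a hand's breadth above its stand and still, with the pin left in place and the other things on the bench left alone.

Things in the scene. Friction and masses are not known exactly. Their poses are not given: they have to be found in the camera images.
- stand: grey steel hasp stand fixed to the bench, base plate 6 mm thick from -44 to +42 mm in x, -135 to +45 mm in y. Origin under the lock nest at bench height; x points away from the robot (nest's front to back), y left, z up. Nest floor at z = 10 mm; walls (to z = 26 mm) 2 mm clear of the lock at sides and back, a low lip (z 18 mm) in front.
- hole (a point): mouth (top face, 26 mm above the bench, frame as the stand's) of the round 11 mm hole in the hasp fork's 34 x 34 x 8 mm top plate, at (-37.5, -100) mm in the stand's x, y. Below it the same hole goes through the end of the brass hasp bar (z 8 to 14 mm); the pin goes straight down.
- hasp_bar (a joint): brass hasp bar sliding in the stand, m: 0 shut (start), grows to the stand's -y; about 4 N friction. Its upright eye (6 mm thick, at stand x = -37.5 mm, y -37.5 to -10.5 mm, top z = 39 mm) goes round the lock's right-hand shackle leg, so the locked lock cannot be lifted out; with the shackle fully open that leg is clear of the eye and the lock lifts straight up.
- pin_block: wooden block 50 x 50 x 26 mm, fixed to the bench, in which the pin is parked upright; origin under its middle.
- pin: retaining pin, 40 g, upright at the start: steel shank 8 mm thick and 18 mm long with a tapered foot, then a flange 18 mm wide and 4 mm thick (18 to 22 mm above the foot), then a round red handle 12 mm thick (22 to 50 mm above the foot). Origin at the foot, z along the pin to the handle.
- pin_seat (a point): point on the pin's axis at the underside of the flange, 18 mm above the foot; it comes to the mouth of the hole when the pin is fully home.
- lock: combination padlock, about 0.3 kg, loose, lying on its back in the nest with the shackle towards the robot: steel body 60 x 68 x 26 mm. Origin under the middle of the body; x away from the shackle, y left, z up (the way the dial faces).
- dial_grip (a point): fixed point on the dial's axis (the lock's z, 8 mm behind its middle), 44 mm above the lock's underside (54 above the bench). Black round grip 34 mm wide, 30 to 50 mm above the underside, over a 44 mm skirt. Turns easily (under 0.1 N m). Its one notch lies 0.5 to 2.1 rad clockwise from the start, found only by turning: the shackle springs out 7 mm and the dial stops. One or two grasps.
- shackle (a joint): how far the shackle is out of the lock, m: 0 locked, about 0.007 sprung out when the notch is found, 0.025 fully open (end stop). It moves along the lock's -x. From 0.007 on it needs a pull of about 1 to 4 N and stays where it is left.
- shackle_bar (a point): middle of the shackle's straight cross bar: round steel 8 mm thick, along the lock's y, 32 mm straight; 40 mm are free between the legs. 84 mm in front of the body's middle when locked and 13 mm above the lock's underside (23 mm above the bench, nothing under it); moves with the shackle. Its axes are those of the lock.
- multimeter: yellow multimeter, 145 x 76 x 43 mm, bystander; origin under its middle.
- beaker_50: small clear beaker, 47 x 54 x 59 mm, bystander; origin under its middle.
- dropper_b: dropper bottle with a green cap, 53 x 53 x 151 mm, bystander; origin under its middle.
- tape_roll: roll of black tape, 52 x 52 x 19 mm, bystander; origin under its middle.

How it is judged:
By the outcome, as a careful person would: the job done as asked, in the order asked, and still so for the second after the job is handed in, while the arm keeps its last pose, push and grip.
It also fails if it takes over 72 s, if anything falls off the work surface, if the arm or the gripper's body presses on something with over 40 N, if the wrist force passes 120 N, or if a joint passes its speed limit or range.

## Working session

There is one attempt and no reset: what is moved stays moved. The work goes in short steps, Python scripts to look and compute and a tool call to move; the robot and the scene stay as the last step left them, time stands still between calls to the robot, and variables do not carry over. Pictures are saved under pics/ and viewed, at most 10 in all, crops included, and the job is handed in when it is done.

Besides the shell and the picture viewer there is one more tool, called after ">>>" as name(argument=value, ...) on one line, values as JSON. jog_arm: Moves the arm, as the interface text tells. Its arguments: {"type":"object","properties":{"targets":{"type":"array"},"hand":{"type":"number"},"force":{"type":"number"}},"required":["targets"]}

```bash
mkdir -p pics; ls; cat > h.py <<'E'
import numpy as np,cv2
from station import bot
from scipy.spatial.transform import Rotation as R
def cap(n,save=None):
    c=bot.capture(n)
    if save: cv2.imwrite('pics/'+save+'.png',c['image'])
    np.savez('/tmp/'+n+'.npz',**c); return c
def cloud(c):
    h,w=c['z_map'].shape; u,v=np.meshgrid(np.arange(w),np.arange(h))
    p=cv2.undistortPoints(np.stack([u,v],-1).reshape(-1,1,2).astype(np.float64),c['intrinsics'],c['D']).reshape(h,w,2)
    z=c['z_map']; P=np.stack([p[...,0]*z,-p[...,1]*z,-z],-1)
    T=np.linalg.inv(c['camera_from_world']); W=P@T[:3,:3].T+T[:3,3]
    W[z==0]=np.nan; return W
def st():
    s=bot.read_state()
    print({k:np.round(s[k],4).tolist() for k in ('time','joints','tcp_pos','orientation','wrist_force','width','grasp_force')}); return s
E
python3 - <<'E'
from h import *
s=st(); print(R.from_quat(s['orientation']).as_matrix().round(3))
for n in ('top','side'):
    c=cap(n,n+'0'); print(c['intrinsics'],np.linalg.inv(c['camera_from_world']).round(3))
E
```

```text
pics
{'time': 0.0, 'joints': [1.1113, 0.309, 1.6352, -0.0, 1.1997, -0.0697], 'tcp_pos': [0.2372, 0.5774, 0.23], 'orientation': [0.1937, 0.9811, -0.0011, -0.0003], 'wrist_force': [-1.3126, 0.0267, -0.1078], 'width': 0.0857, 'grasp_force': 0.0}
[[-0.925  0.38  -0.001]
 [ 0.38   0.925 -0.002]
 [ 0.    -0.002 -1.   ]]
[[456.6805477    0.         315.8200791 ]
 [  0.         456.6805477  240.17468278]
 [  0.           0.           1.        ]] [[ 0.058  0.976 -0.212  0.418]
 [-0.998  0.055 -0.017 -0.008]
 [-0.005  0.212  0.977  0.972]
 [ 0.     0.     0.     1.   ]]
[[622.84762451   0.         315.32365389]
 [  0.         622.84762451 242.58437806]
 [  0.           0.           1.        ]] [[ 1.    -0.014  0.018  0.655]
 [ 0.023  0.614 -0.789 -1.239]
 [ 0.     0.789  0.614  1.014]
 [ 0.     0.     0.     1.   ]]
```

View pics/top0.png

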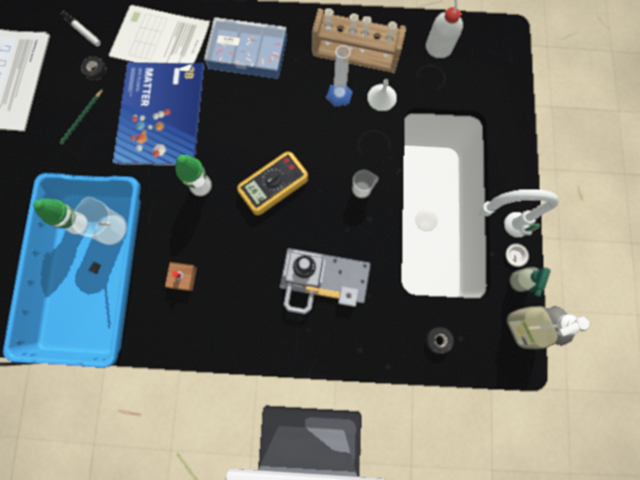

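View pics/side0.png

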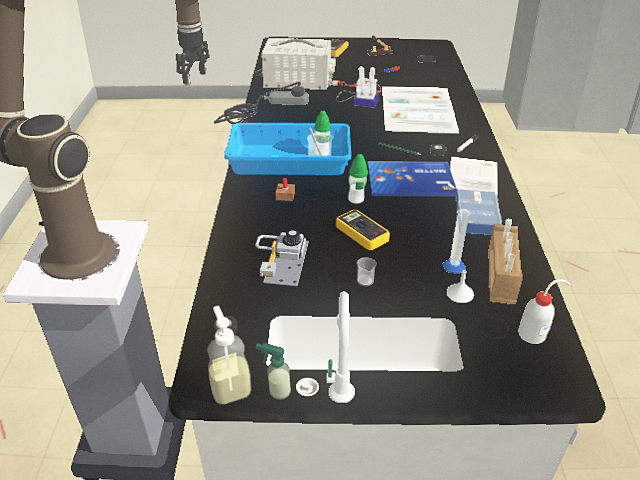

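The top view shows the pin block with its red handle at about (180,275), the dial at (304,265), the shackle bar near (298,307) and the fork plate near (348,296). Next I measure these from depth.

```bash
python3 - <<'E'
from h import *
for n,boxes in (('top',{'block':(160,255,205,300),'stand':(270,235,380,320)}),('side',{'block':(268,172,300,205),'stand':(250,225,315,290)})):
    c=dict(np.load(f'/tmp/{n}.npz')); W=cloud(c)
    for b,(x0,y0,x1,y1) in boxes.items():
        w=W[y0:y1,x0:x1].reshape(-1,3); im=c['image'][y0:y1,x0:x1].reshape(-1,3).astype(int)
        z=w[:,2]
        print(n,b,'zhist',np.histogram(z[~np.isnan(z)],bins=[-.02,-.003,.003,.009,.016,.023,.03,.038,.045,.052,.06,.07,.09])[0])
        def rect(m,l):
            p=w[m]; 
            if len(p)>4:
                r=cv2.minAreaRect((p[:,:2]*1000).astype(np.float32)); print('  ',l,len(p),'mean',p.mean(0).round(4),'rect',np.round(r[0],1),np.round(r[1],1),round(r[2],1))
        if b=='block':
            red=(im[:,2]>150)&(im[:,1]<80)&(im[:,0]<80); rect(red,'red'); rect(red&(z>.05),'redtop')
            rect((z>.022)&(z<.031)&~red,'blocktop')
        else:
            rect((z>.003)&(z<.05),'all'); rect((z>.003)&(z<.009),'base'); rect((z>.055)&(z<.065),'dialtop'); rect((z>.032)&(z<.04),'bodytop')
            br=(im[:,2]>im[:,0]+60); rect(br,'brass')
E
python3 - <<'E'
import cv2
a=cv2.imread('pics/top0.png')[235:325,265:385]; b=cv2.imread('pics/side0.png')[165:295,240:360]
cv2.imwrite('pics/crop0.png',cv2.hconcat([cv2.resize(a,(400,300),interpolation=cv2.INTER_CUBIC),cv2.resize(b,(277,300),interpolation=cv2.INTER_CUBIC)]))
E
```

```text
top block zhist [  12 1158  225   32   30  466   50    8    6   23    8    0]
   red 23 mean [0.5305 0.2884 0.0585] rect [530.1 288.4] [8.4 8.9] 2.9
   redtop 22 mean [0.5305 0.2886 0.059 ] rect [530.1 288.4] [8.4 8.9] 2.9
   blocktop 504 mean [0.5308 0.2887 0.027 ] rect [531.5 290.1] [52.1 49.2] 84.8
top stand zhist [  78 4925 2173  316  124  690  491  270   13   62  167    0]
   all 4076 mean [ 0.5451 -0.0138  0.0161] rect [550.8 -14.4] [180.6 236. ] 3.3
   base 2173 mean [ 0.5531 -0.0323  0.0057] rect [550.8 -14.4] [180.6 236. ] 3.3
   dialtop 219 mean [0.5654 0.0298 0.0612] rect [565.6  30. ] [33.5 32.5] 46.1
   bodytop 611 mean [0.552  0.0303 0.0367] rect [553.4  31.1] [68.9 70.3] 83.9
   brass 199 mean [nan nan nan] rect [516.2 -10.9] [72.5  8.1] 79.0
side block zhist [130 500 119  73  67 122  12  11   7  12   0   0]
   red 36 mean [0.5311 0.2892 0.0446] rect [527.7 331.4] [  9.4 106.4] 4.3
   redtop 15 mean [0.5313 0.2863 0.0554] rect [531.3 286.8] [ 8.8 16.7] 3.3
   blocktop 140 mean [0.5318 0.2849 0.0256] rect [531.5 286.5] [59.2 49.8] 87.6
side stand zhist [ 396 1874  770  181  211  312  243   74   35   73   37    0]
   all 1817 mean [ 0.5456 -0.0217  0.0173] rect [542.9   4.6] [168.8 272.5] 6.0
   base 770 mean [ 0.553  -0.044   0.0055] rect [542.9   4.6] [168.8 272.5] 6.0
   dialtop 102 mean [0.568  0.026  0.0592] rect [567.7  27.2] [36.8 33. ] 64.7
   bodytop 232 mean [0.5539 0.0167 0.0356] rect [554.6  25.1] [73.6 72.3] 80.7
   brass 109 mean [nan nan nan] rect [514.7  -9. ] [149.2  18.8] 85.9
```

View pics/crop0.png

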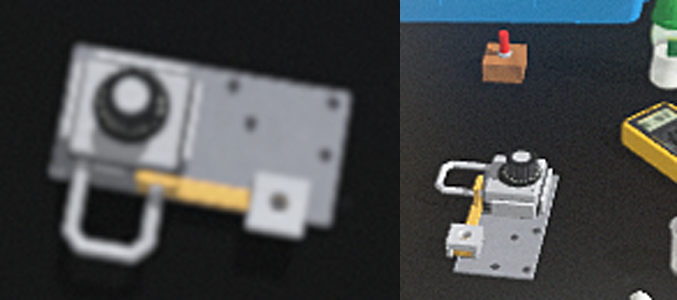

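Positions are known roughly; the stand yaw is about -6°. I'll move above the pin block and look with the wrist camera.

>>> jog_arm(targets=[{"dp": [-0.04, -0.016, 0], "delta_rot": [0, 0, 0.13]}, {"dp": [-0.08, -0.032, 0], "delta_rot": [0, 0, 0.26]}, {"dp": [-0.12, -0.048, 0], "delta_rot": [0, 0, 0.39]}, {"dp": [-0.16, -0.064, 0], "delta_rot": [0, 0, 0.52]}, {"dp": [-0.2, -0.08, 0], "delta_rot": [0, 0, 0.65]}])

```text
time: 0.6
tcp_pos: [0.3928, 0.4266, 0.2308]
orientation: [0.499, 0.867, -0.0, -0.0]
wrist_force: [0.7, 0.2, 0.8]
width: 0.0852
grasp_force: 0.0
```

```bash
cat >> h.py <<'E'
def to(p,yaw):  # yaw: world heading of tool y, deg; tool pointing down
    s=st(); r=R.from_quat(s['orientation']); a=np.radians(yaw)
    y=np.array([np.cos(a),np.sin(a),0]); z=np.array([0,0,-1.]); x=np.cross(y,z)
    g=R.from_matrix(np.c_[x,y,z]); d=np.array(p)-s['tcp_pos']
    print('dp',r.inv().apply(d).round(4),'rot',(r.inv()*g).as_rotvec().round(4))
E
python3 -c "
from h import *
to([.5308,.2887,.2],-6)"
```

```text
{'time': 0.6, 'joints': [0.7515, 0.2231, 1.7425, -0.0, 1.1768, 0.2256], 'tcp_pos': [0.3928, 0.4266, 0.2308], 'orientation': [0.499, 0.8666, -0.0004, -0.0001], 'wrist_force': [0.6896, 0.2294, 0.7858], 'width': 0.0852, 'grasp_force': 0.0}
dp [-0.1885  0.0501  0.0308] rot [-7.000e-04  4.000e-04  6.307e-01]
```

>>> jog_arm(targets=[{"dp": [-0.04, 0.01, 0.006], "delta_rot": [0, 0, 0.13]}, {"dp": [-0.08, 0.02, 0.012], "delta_rot": [0, 0, 0.26]}, {"dp": [-0.12, 0.03, 0.018], "delta_rot": [0, 0, 0.39]}, {"dp": [-0.16, 0.04, 0.024], "delta_rot": [0, 0, 0.51]}, {"dp": [-0.1885, 0.05, 0.03], "delta_rot": [0, 0, 0.63]}])

```text
time: 1.1
tcp_pos: [0.5318, 0.2885, 0.2005]
orientation: [0.743, 0.669, -0.001, 0.0]
wrist_force: [-0.7, 0.6, 0.4]
width: 0.0851
grasp_force: 0.0
```

>>> jog_arm(targets=[{"dp": [0, 0, 0], "delta_rot": [0, 0, 0]}, {"dp": [0, 0, 0], "delta_rot": [0, 0, 0]}, {"dp": [0, 0, 0], "delta_rot": [0, 0, 0]}, {"dp": [0, 0, 0], "delta_rot": [0, 0, 0]}, {"dp": [0, 0, 0], "delta_rot": [0, 0, 0]}])

```text
time: 1.6
tcp_pos: [0.53, 0.2919, 0.2015]
orientation: [0.741, 0.672, 0.0, -0.0]
wrist_force: [-0.6, -0.1, 0.7]
width: 0.0857
grasp_force: 0.0
```

```bash
python3 - <<'E'
from h import *
to([.5308,.2887,.2],-6)
c=cap('wrist','w1'); W=cloud(c); im=c['image'].astype(int)
red=(im[...,2]>130)&(im[...,1]<80)&(im[...,0]<80); n,l,s,ce=cv2.connectedComponentsWithStats(red.astype(np.uint8)); print(s,ce.round(1))
p=W[red]; p=p[~np.isnan(p[:,2])]; print(p.mean(0),np.percentile(p,[5,95],axis=0).round(4)); t=p[p[:,2]>.055]
print(t.mean(0).round(4),t.min(0),t.max(0)); T=np.linalg.inv(c['camera_from_world']);print(T.round(3),c['intrinsics'])
m=(W[...,2]>.022)&(W[...,2]<.03)&~red&(abs(W[...,0]-.53)<.04)&(abs(W[...,1]-.289)<.04)
print(cv2.minAreaRect((W[m][:,:2]*1000).astype(np.float32)))
E
```

```text
{'time': 1.6, 'joints': [0.4314, 0.299, 1.709, 0.0002, 1.1333, 0.5283], 'tcp_pos': [0.53, 0.2919, 0.2015], 'orientation': [0.7405, 0.672, 0.0002, -0.0], 'wrist_force': [-0.5725, -0.1451, 0.6605], 'width': 0.0857, 'grasp_force': 0.0}
dp [-0.0031  0.0011  0.0015] rot [ 0.0002 -0.0003  0.0078]
[[     0      0    640    480 306928]
 [   311    210     16     21    272]] [[319.5 239.5]
 [318.3 220. ]]
[0.53256383 0.29194412 0.05318198] [[0.528  0.2865 0.0355]
 [0.5371 0.2955 0.0586]]
[0.5325 0.2907 0.0577] [0.52714786 0.28531576 0.0552966 ] [0.53773723 0.29577782 0.05957782]
[[ 0.995  0.094  0.025  0.537]
 [-0.098  0.961  0.26   0.358]
 [ 0.    -0.261  0.965  0.344]
 [ 0.     0.     0.     1.   ]] [[410.96174611   0.         316.30749331]
 [  0.         410.96174611 237.0158435 ]
 [  0.           0.           1.        ]]
((532.7498168945312, 289.7134704589844), (50.366065979003906, 49.980533599853516), 85.867919921875)
```

View pics/w1.png

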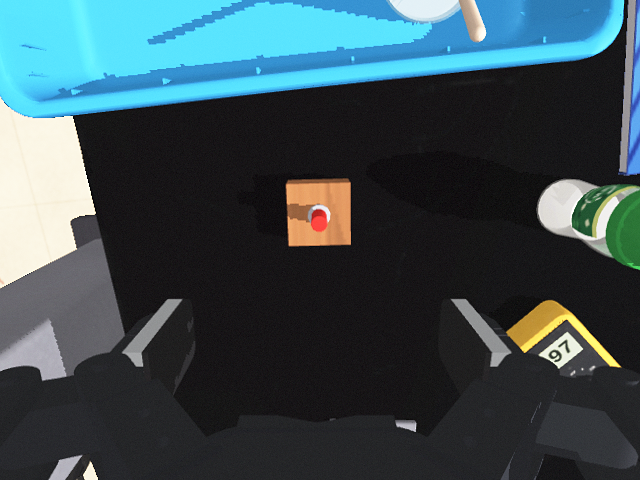

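The wrist view shows the pin handle at (318,220), upright in the block, with the wrist camera centring it near (0.5325, 0.2907). I'll descend and grasp.

>>> jog_arm(targets=[{"dp": [-0.0015, 0.002, 0.025], "delta_rot": [0, 0, 0.007]}, {"dp": [-0.0015, 0.002, 0.055], "delta_rot": [0, 0, 0.007]}, {"dp": [-0.0015, 0.002, 0.085], "delta_rot": [0, 0, 0.007]}, {"dp": [-0.0015, 0.002, 0.11], "delta_rot": [0, 0, 0.007]}, {"dp": [-0.0015, 0.002, 0.12], "delta_rot": [0, 0, 0.007]}], hand=0.05)

```text
time: 2.15
tcp_pos: [0.5301, 0.2887, 0.0784]
orientation: [0.743, 0.669, -0.002, -0.001]
wrist_force: [-0.7, 0.2, 0.5]
width: 0.0502
grasp_force: 0.0
```

```bash
python3 - <<'E'
from h import *
to([.532,.290,.0335],-6)
c=cap('wrist','w2'); W=cloud(c); im=c['image'].astype(int)
red=(im[...,2]>130)&(im[...,1]<80)&(im[...,0]<80)
p=W[red]; t=p[p[:,2]>.055]
print(t.mean(0).round(4),t.min(0),t.max(0))
E
```

```text
{'time': 2.15, 'joints': [0.4265, 0.4523, 1.7795, 0.0, 0.915, 0.5316], 'tcp_pos': [0.5301, 0.2887, 0.0784], 'orientation': [0.7432, 0.669, -0.0025, -0.0008], 'wrist_force': [-0.6948, 0.2406, 0.5306], 'width': 0.0502, 'grasp_force': 0.0}
dp [0.0016 0.0019 0.0449] rot [-0.0045  0.0026 -0.0003]
[0.5325 0.2909 0.0576] [0.52721034 0.2845553  0.05502006] [0.53803152 0.29597568 0.05970122]
```

View pics/w2.png

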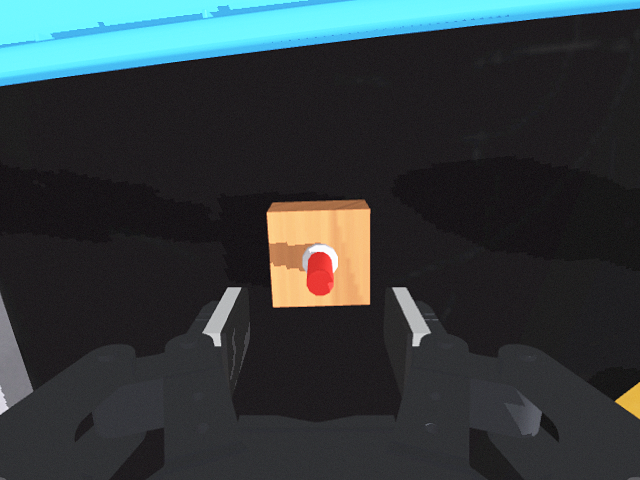

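The handle at (320,275) sits centred between the fingers. I'll go down, then close.

>>> jog_arm(targets=[{"dp": [0.0015, 0.001, 0.015], "delta_rot": [0, 0, 0]}, {"dp": [0.0015, 0.001, 0.03], "delta_rot": [0, 0, 0]}, {"dp": [0.0015, 0.001, 0.04], "delta_rot": [0, 0, 0]}, {"dp": [0.0015, 0.001, 0.0445], "delta_rot": [0, 0, 0]}, {"dp": [0.0015, 0.001, 0.0445], "delta_rot": [0, 0, 0]}])

```text
time: 2.7
tcp_pos: [0.5331, 0.2903, 0.0359]
orientation: [0.744, 0.669, -0.001, -0.0]
wrist_force: [0.6, 0.6, -0.8]
width: 0.0498
grasp_force: 0.0
```

>>> jog_arm(targets=[{"dp": [0, 0, 0], "delta_rot": [0, 0, 0]}, {"dp": [0, 0, 0], "delta_rot": [0, 0, 0]}, {"dp": [0, 0, 0], "delta_rot": [0, 0, 0]}, {"dp": [0, 0, 0], "delta_rot": [0, 0, 0]}, {"dp": [0, 0, 0], "delta_rot": [0, 0, 0]}], hand=0, force=40)

```text
time: 3.2
tcp_pos: [0.5338, 0.2908, 0.0375]
orientation: [0.744, 0.669, 0.0, -0.0]
wrist_force: [-2.1, -0.0, 4.1]
width: 0.0099
grasp_force: 39.0
```

```bash
python3 -c "
from h import *
for i in range(3): st()"
```

```text
{'time': 3.2, 'joints': [0.4271, 0.5174, 1.7835, 0.0004, 0.8403, 0.533], 'tcp_pos': [0.5338, 0.2908, 0.0375], 'orientation': [0.7436, 0.6686, 0.0002, -0.0001], 'wrist_force': [-2.1043, -0.0154, 4.1002], 'width': 0.0099, 'grasp_force': 39.0211}
{'time': 3.2, 'joints': [0.4271, 0.5174, 1.7835, 0.0004, 0.8403, 0.533], 'tcp_pos': [0.5338, 0.2908, 0.0375], 'orientation': [0.7436, 0.6686, 0.0002, -0.0001], 'wrist_force': [-2.1043, -0.0154, 4.1002], 'width': 0.0099, 'grasp_force': 39.0211}
{'time': 3.2, 'joints': [0.4271, 0.5174, 1.7835, 0.0004, 0.8403, 0.533], 'tcp_pos': [0.5338, 0.2908, 0.0375], 'orientation': [0.7436, 0.6686, 0.0002, -0.0001], 'wrist_force': [-2.1043, -0.0154, 4.1002], 'width': 0.0099, 'grasp_force': 39.0211}
```

>>> jog_arm(targets=[{"dp": [0, 0, -0.015], "delta_rot": [0, 0, 0]}, {"dp": [0, 0, -0.04], "delta_rot": [0, 0, 0]}, {"dp": [0, 0, -0.07], "delta_rot": [0, 0, 0]}, {"dp": [0, 0, -0.1], "delta_rot": [0, 0, 0]}, {"dp": [0, 0, -0.12], "delta_rot": [0, 0, 0]}])

```text
time: 3.7
tcp_pos: [0.5352, 0.291, 0.1603]
orientation: [0.744, 0.669, 0.002, 0.001]
wrist_force: [0.6, 1.2, -1.1]
width: 0.0103
grasp_force: 39.0
```

>>> jog_arm(targets=[{"dp": [-0.03, 0.001, 0], "delta_rot": [0, 0, 0]}, {"dp": [-0.07, 0.003, 0], "delta_rot": [0, 0, 0]}, {"dp": [-0.115, 0.005, 0], "delta_rot": [0, 0, 0]}, {"dp": [-0.16, 0.007, 0], "delta_rot": [0, 0, 0]}, {"dp": [-0.2, 0.009, 0], "delta_rot": [0, 0, 0]}])

```text
time: 4.2
tcp_pos: [0.5215, 0.0888, 0.1577]
orientation: [0.743, 0.669, 0.0, 0.001]
wrist_force: [1.5, 0.2, -0.6]
width: 0.0103
grasp_force: 39.0
```

>>> jog_arm(targets=[{"dp": [-0.045, 0.002, 0], "delta_rot": [0, 0, 0]}, {"dp": [-0.09, 0.004, 0], "delta_rot": [0, 0, 0]}, {"dp": [-0.13, 0.006, 0], "delta_rot": [0, 0, 0]}, {"dp": [-0.165, 0.008, 0], "delta_rot": [0, 0, 0]}, {"dp": [-0.19, 0.008, 0], "delta_rot": [0, 0, 0]}])

```text
time: 4.7
tcp_pos: [0.5096, -0.1018, 0.1579]
orientation: [0.744, 0.668, 0.0, 0.001]
wrist_force: [-0.1, 0.2, -1.0]
width: 0.0107
grasp_force: 39.0
```

>>> jog_arm(targets=[{"dp": [0, 0, 0], "delta_rot": [0, 0, 0]}, {"dp": [0, 0, 0], "delta_rot": [0, 0, 0]}, {"dp": [0, 0, 0], "delta_rot": [0, 0, 0]}, {"dp": [0, 0, 0], "delta_rot": [0, 0, 0]}, {"dp": [0, 0, 0], "delta_rot": [0, 0, 0]}])

```text
time: 5.2
tcp_pos: [0.5094, -0.098, 0.1568]
orientation: [0.743, 0.669, 0.0, -0.0]
wrist_force: [0.4, 0.7, 0.1]
width: 0.0103
grasp_force: 39.0
```

```bash
python3 - <<'E'
from h import *
st(); c=cap('wrist','w3')
E
```

```text
{'time': 5.2, 'joints': [-0.2741, 0.1926, 1.9444, 0.0001, 1.0047, -0.1698], 'tcp_pos': [0.5094, -0.098, 0.1568], 'orientation': [0.743, 0.6693, 0.0, -0.0], 'wrist_force': [0.3629, 0.6782, 0.0829], 'width': 0.0103, 'grasp_force': 39.0044}
```

View pics/w3.png

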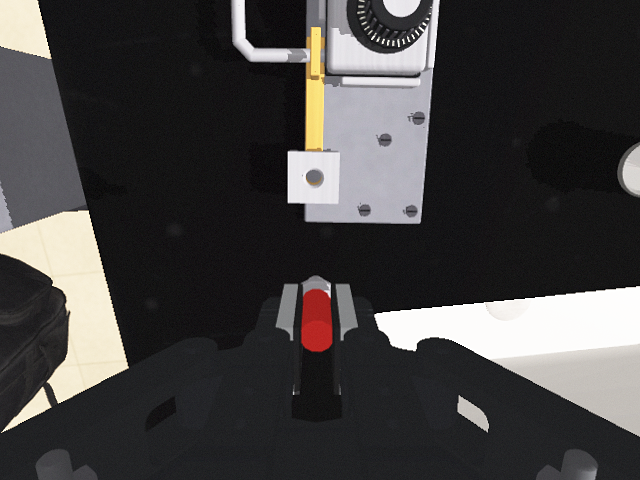

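The wrist view shows the hole at about (315,177), the fork plate square with the image, and the pin hanging upright at x≈317. Now I work out the offset from pin to hole.

```bash
python3 - <<'E'
from h import *
c=dict(np.load('/tmp/wrist.npz')); W=cloud(c); im=c['image'].astype(int)
T=np.linalg.inv(c['camera_from_world'])
def ray(u,v,z):
    p=cv2.undistortPoints(np.array([[[u,v]]],float),c['intrinsics'],c['D'])[0,0]
    d=T[:3,:3]@np.array([p[0],-p[1],-1]); return T[:3,3]+d*(z-T[2,3])/d[2]
g=im.sum(2)//3
sub=g[160:195,298:332]; m=(sub<150).astype(np.uint8); n,l,s,ce=cv2.connectedComponentsWithStats(m)
print('holes',[(s[i].tolist(),(ce[i]+[298,160]).round(1).tolist()) for i in range(1,n) if s[i][4]>20])
ii,jj=np.where(np.isin(np.arange(480),range(145,210))[:,None]&np.isin(np.arange(640),range(280,345))[None]&(abs(W[...,2]-.026)<.004)&(g>150))
q=np.c_[jj,ii].astype(np.float32); r=cv2.minAreaRect(q); print('plate px',r)
P=W[ii,jj]; print('plate z',P[:,2].mean(),'rect',cv2.minAreaRect((P[:,:2]*1000).astype(np.float32)))
print('hole by plate centre px',ray(*r[0],.026).round(4))
# base plate edges
b=(abs(W[...,2]-.006)<.003); b[:, :290]=0; b[:,440:]=0; b[260:]=0
print('base',cv2.minAreaRect((W[b][:,:2]*1000).astype(np.float32)))
red=(im[...,2]>110)&(im[...,1]<80)&(im[...,0]<80); p=W[red]; p=p[np.isfinite(p[:,2])]
print('red',p.mean(0).round(4),p.min(0).round(4),p.max(0).round(4)); t=p[p[:,2]>p[:,2].max()-.004]; print('top',len(t),t.mean(0).round(4),t.min(0).round(4),t.max(0).round(4))
E
```

```text
holes [([8, 10, 18, 16, 221], [314.2, 177.3])]
plate px ((313.5, 177.5), (51.0, 51.0), 90.0)
plate z 0.025763960862867644 rect ((511.97137451171875, -65.36178588867188), (34.100425720214844, 33.86088180541992), 83.03934478759766)
hole by plate centre px [ 0.5121 -0.0651  0.026 ]
base ((548.9495849609375, -30.918540954589844), (147.83103942871094, 94.07231903076172), 82.93904876708984)
red [ 0.5105 -0.097   0.1695] [ 0.4885 -0.2098 -0.0013] [ 0.5159 -0.0924  0.1788]
top 901 [ 0.5105 -0.0982  0.1769] [ 0.5051 -0.1045  0.1748] [ 0.5156 -0.0926  0.1788]
```

>>> jog_arm(targets=[{"dp": [0.015, -0.001, 0.01], "delta_rot": [0, 0, 0.01]}, {"dp": [0.033, -0.0017, 0.03], "delta_rot": [0, 0, 0.017]}, {"dp": [0.033, -0.0017, 0.055], "delta_rot": [0, 0, 0.017]}, {"dp": [0.033, -0.0017, 0.075], "delta_rot": [0, 0, 0.017]}, {"dp": [0.033, -0.0017, 0.08], "delta_rot": [0, 0, 0.017]}])

```text
time: 5.75
tcp_pos: [0.509, -0.0649, 0.0744]
orientation: [0.749, 0.663, -0.002, -0.002]
wrist_force: [-0.1, -0.7, -0.9]
width: 0.0102
grasp_force: 39.0
```

>>> jog_arm(targets=[{"dp": [0, 0, 0], "delta_rot": [0, 0, 0]}, {"dp": [0, 0, 0], "delta_rot": [0, 0, 0]}, {"dp": [0, 0, 0], "delta_rot": [0, 0, 0]}, {"dp": [0, 0, 0], "delta_rot": [0, 0, 0]}, {"dp": [0, 0, 0], "delta_rot": [0, 0, 0]}])

```text
time: 6.25
tcp_pos: [0.5117, -0.0662, 0.0776]
orientation: [0.749, 0.662, 0.0, 0.001]
wrist_force: [0.2, 0.3, -0.6]
width: 0.0104
grasp_force: 39.0
```

```bash
python3 - <<'E'
from h import *
st(); c=cap('wrist','w4'); W=cloud(c); im=c['image'].astype(int)
m=(abs(W[...,2]-.026)<.003)&(np.hypot(W[...,0]-.512,W[...,1]+.065)<.04)&(im.sum(2)>330)
print('plate',m.sum(),cv2.minAreaRect((W[m][:,:2]*1000).astype(np.float32)))
red=(im[...,2]>110)&(im[...,1]<80)&(im[...,0]<80); p=W[red]; p=p[np.isfinite(p[:,2])]; t=p[p[:,2]>.09]
print('top',len(t),t.mean(0).round(4),np.percentile(t,[1,99],axis=0).round(4))
E
```

```text
{'time': 6.25, 'joints': [-0.2131, 0.3081, 1.9937, 0.0, 0.8383, -0.09], 'tcp_pos': [0.5117, -0.0662, 0.0776], 'orientation': [0.7493, 0.6622, 0.0005, 0.0006], 'wrist_force': [0.1579, 0.3214, -0.6237], 'width': 0.0104, 'grasp_force': 39.0054}
plate 3381 ((511.78753662109375, -64.76807403564453), (33.7348518371582, 34.12968063354492), 83.8775405883789)
top 1114 [ 0.5128 -0.0656  0.0968] [[ 0.5077 -0.0723  0.0903]
 [ 0.5178 -0.061   0.0989]]
```

View pics/w4.png

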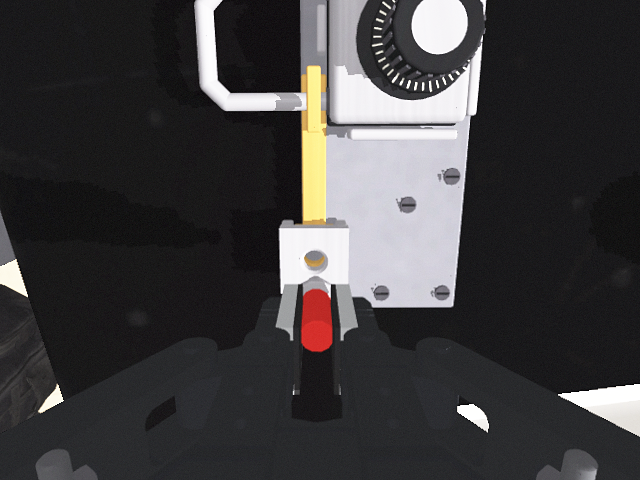

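The hole at (316,260) lies just ahead of the pin, which is about 1.5 mm short in tool x. I'll correct that and lower gently.

>>> jog_arm(targets=[{"dp": [0.0015, -0.0007, 0.008], "delta_rot": [0, 0, 0]}, {"dp": [0.0015, -0.0007, 0.015], "delta_rot": [0, 0, 0]}, {"dp": [0.0015, -0.0007, 0.02], "delta_rot": [0, 0, 0]}, {"dp": [0.0015, -0.0007, 0.024], "delta_rot": [0, 0, 0]}, {"dp": [0.0015, -0.0007, 0.028], "delta_rot": [0, 0, 0]}])

```text
time: 6.8
tcp_pos: [0.5104, -0.0644, 0.0481]
orientation: [0.749, 0.662, -0.0, -0.0]
wrist_force: [-0.2, 0.2, -0.0]
width: 0.01
grasp_force: 39.0
```

>>> jog_arm(targets=[{"dp": [0, 0, 0.001], "delta_rot": [0, 0, 0]}, {"dp": [0, 0, 0.001], "delta_rot": [0, 0, 0]}, {"dp": [0, 0, 0.001], "delta_rot": [0, 0, 0]}, {"dp": [0, 0, 0.001], "delta_rot": [0, 0, 0]}, {"dp": [0, 0, 0.001], "delta_rot": [0, 0, 0]}])

```text
time: 7.3
tcp_pos: [0.5109, -0.0645, 0.0481]
orientation: [0.749, 0.662, 0.0, 0.0]
wrist_force: [0.3, -0.4, -0.3]
width: 0.0103
grasp_force: 39.0
```

>>> jog_arm(targets=[{"dp": [0, 0, 0.003], "delta_rot": [0, 0, 0]}, {"dp": [0, 0, 0.006], "delta_rot": [0, 0, 0]}, {"dp": [0, 0, 0.008], "delta_rot": [0, 0, 0]}, {"dp": [0, 0, 0.01], "delta_rot": [0, 0, 0]}, {"dp": [0, 0, 0.01], "delta_rot": [0, 0, 0]}])

```text
time: 7.8
tcp_pos: [0.5105, -0.0644, 0.0376]
orientation: [0.749, 0.662, -0.0, -0.0]
wrist_force: [-0.1, -0.2, -0.9]
width: 0.0104
grasp_force: 39.1
```

```bash
python3 - <<'E'
from h import *
st(); c=cap('wrist'); W=cloud(c); im=c['image'].astype(int)
red=(im[...,2]>110)&(im[...,1]<80)&(im[...,0]<80); p=W[red]; p=p[np.isfinite(p[:,2])]; t=p[p[:,2]>.05]
print('top',len(t),t.mean(0).round(4),np.percentile(t,[1,90,99],axis=0).round(4))
E
```

```text
{'time': 7.8, 'joints': [-0.2102, 0.3773, 2.0063, -0.0, 0.7584, -0.0872], 'tcp_pos': [0.5105, -0.0644, 0.0376], 'orientation': [0.7492, 0.6623, -0.0001, -0.0002], 'wrist_force': [-0.0797, -0.2432, -0.8622], 'width': 0.0104, 'grasp_force': 39.1392}
top 1113 [ 0.5116 -0.0638  0.0567] [[ 0.5066 -0.0704  0.0502]
 [ 0.5155 -0.0598  0.0584]
 [ 0.5166 -0.0592  0.059 ]]
```

>>> jog_arm(targets=[{"dp": [0, 0, 0.001], "delta_rot": [0, 0, 0]}, {"dp": [0, 0, 0.002], "delta_rot": [0, 0, 0]}, {"dp": [0, 0, 0.003], "delta_rot": [0, 0, 0]}, {"dp": [0, 0, 0.003], "delta_rot": [0, 0, 0]}, {"dp": [0, 0, 0.003], "delta_rot": [0, 0, 0]}])

```text
time: 8.35
tcp_pos: [0.5108, -0.0645, 0.0373]
orientation: [0.749, 0.662, -0.0, -0.0]
wrist_force: [-6.1, 1.2, 18.8]
width: 0.0104
grasp_force: 40.9
```

Seated against the plate (19 N). I'll ease off, release and rise.

>>> jog_arm(targets=[{"dp": [0, 0, -0.002], "delta_rot": [0, 0, 0]}, {"dp": [0, 0, -0.002], "delta_rot": [0, 0, 0]}, {"dp": [0, 0, -0.002], "delta_rot": [0, 0, 0]}, {"dp": [0, 0, -0.002], "delta_rot": [0, 0, 0]}, {"dp": [0, 0, -0.002], "delta_rot": [0, 0, 0]}])

```text
time: 8.85
tcp_pos: [0.5113, -0.0646, 0.0374]
orientation: [0.749, 0.662, 0.0, 0.0]
wrist_force: [-1.1, 0.2, 7.6]
width: 0.0103
grasp_force: 39.7
```

>>> jog_arm(targets=[{"dp": [0, 0, 0], "delta_rot": [0, 0, 0]}, {"dp": [0, 0, 0], "delta_rot": [0, 0, 0]}, {"dp": [0, 0, 0], "delta_rot": [0, 0, 0]}, {"dp": [0, 0, 0], "delta_rot": [0, 0, 0]}, {"dp": [0, 0, 0], "delta_rot": [0, 0, 0]}], hand=0.04)

```text
time: 9.35
tcp_pos: [0.5104, -0.0644, 0.0365]
orientation: [0.749, 0.662, -0.0, -0.0]
wrist_force: [-0.2, -0.3, -0.3]
width: 0.0399
grasp_force: 0.0
```

>>> jog_arm(targets=[{"dp": [0, 0, -0.02], "delta_rot": [0, 0, 0]}, {"dp": [0, 0, -0.05], "delta_rot": [0, 0, 0]}, {"dp": [0, 0, -0.08], "delta_rot": [0, 0, 0]}, {"dp": [0, 0, -0.11], "delta_rot": [0, 0, 0]}, {"dp": [0, 0, -0.13], "delta_rot": [0, 0, 0]}])

```text
time: 9.85
tcp_pos: [0.5116, -0.0646, 0.1691]
orientation: [0.749, 0.662, 0.001, 0.001]
wrist_force: [-0.0, 0.8, -0.1]
width: 0.0403
grasp_force: 0.0
```

```bash
python3 - <<'E'
from h import *
st(); c=cap('wrist','w5'); W=cloud(c); im=c['image'].astype(int); g=im.sum(2)
red=(im[...,2]>110)&(im[...,1]<80)&(im[...,0]<80); p=W[red]; p=p[np.isfinite(p[:,2])]
if len(p): print('pin top z',np.percentile(p[:,2],[90,99]).round(4))
d=(abs(W[...,2]-.060)<.005)&(np.hypot(W[...,0]-.566,W[...,1]-.029)<.03)
print('dial',d.sum(),cv2.minEnclosingCircle((W[d][:,:2]*1000).astype(np.float32)))
b=(abs(W[...,2]-.036)<.003)&(np.hypot(W[...,0]-.556,W[...,1]-.03)<.06)
print('body',cv2.minAreaRect((W[b][:,:2]*1000).astype(np.float32)))
t=dict(np.load('/tmp/top.npz'))
E
```

```text
{'time': 9.85, 'joints': [-0.2102, 0.1686, 1.9445, 0.0, 1.0254, -0.0872], 'tcp_pos': [0.5116, -0.0646, 0.1691], 'orientation': [0.7492, 0.6623, 0.0009, 0.0012], 'wrist_force': [-0.0286, 0.8398, -0.0899], 'width': 0.0403, 'grasp_force': 0.0}
pin top z [0.0585 0.0593]
dial 2947 ((568.8712158203125, 29.16621208190918), 17.711944580078125)
body ((555.4548950195312, 28.666522979736328), (71.55843353271484, 68.94658660888672), 82.69866180419922)
```

View pics/w5.png

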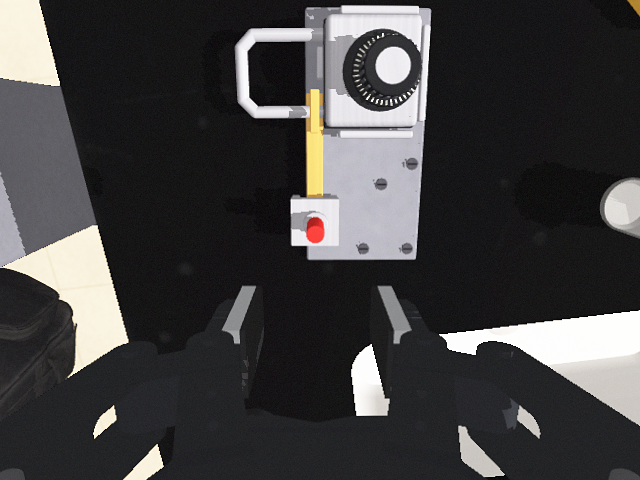

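The pin is home (handle top at z 0.0585, pixel (315,228)). The dial is at (393,65) in the picture, about (0.5675, 0.029) in TCP terms. I'll go over it and down.

>>> jog_arm(targets=[{"dp": [0.025, 0.011, 0], "delta_rot": [0, 0, 0]}, {"dp": [0.06, 0.027, 0.01], "delta_rot": [0, 0, 0]}, {"dp": [0.0997, 0.0442, 0.02], "delta_rot": [0, 0, 0]}, {"dp": [0.0997, 0.0442, 0.045], "delta_rot": [0, 0, 0]}, {"dp": [0.0997, 0.0442, 0.06], "delta_rot": [0, 0, 0]}], hand=0.065)

```text
time: 10.4
tcp_pos: [0.5658, 0.0302, 0.1045]
orientation: [0.749, 0.663, -0.001, -0.001]
wrist_force: [-0.1, -0.2, -0.7]
width: 0.0653
grasp_force: 0.0
```

```bash
python3 - <<'E'
from h import *
to([.5675,.029,.042],-7)
c=cap('wrist'); W=cloud(c)
d=(abs(W[...,2]-.060)<.003)&(np.hypot(W[...,0]-.566,W[...,1]-.029)<.025)
print('dial',d.sum(),cv2.minEnclosingCircle((W[d][:,:2]*1000).astype(np.float32)),W[d][:,2].mean())
E
```

```text
{'time': 10.4, 'joints': [-0.0235, 0.3524, 1.8612, -0.0002, 0.9307, 0.0974], 'tcp_pos': [0.5658, 0.0302, 0.1045], 'orientation': [0.7485, 0.6631, -0.0011, -0.0009], 'wrist_force': [-0.074, -0.2164, -0.6728], 'width': 0.0653, 'grasp_force': 0.0}
dp [-0.0009  0.002   0.0625] rot [-0.0027  0.0004  0.0014]
dial 3659 ((568.690673828125, 28.979175567626953), 17.47545623779297) 0.06023100597022949
```

>>> jog_arm(targets=[{"dp": [-0.0008, 0.0018, 0.015], "delta_rot": [0, 0, 0]}, {"dp": [-0.0008, 0.0018, 0.035], "delta_rot": [0, 0, 0]}, {"dp": [-0.0008, 0.0018, 0.05], "delta_rot": [0, 0, 0]}, {"dp": [-0.0008, 0.0018, 0.059], "delta_rot": [0, 0, 0]}, {"dp": [-0.0008, 0.0018, 0.0615], "delta_rot": [0, 0, 0]}])

```text
time: 10.95
tcp_pos: [0.5674, 0.0276, 0.044]
orientation: [0.749, 0.662, -0.001, -0.001]
wrist_force: [-0.9, 0.7, -0.2]
width: 0.065
grasp_force: 0.0
```

>>> jog_arm(targets=[{"dp": [0, 0, 0], "delta_rot": [0, 0, 0]}, {"dp": [0, 0, 0], "delta_rot": [0, 0, 0]}, {"dp": [0, 0, 0], "delta_rot": [0, 0, 0]}, {"dp": [0, 0, 0], "delta_rot": [0, 0, 0]}, {"dp": [0, 0, 0], "delta_rot": [0, 0, 0]}], hand=0.02, force=30)

```text
time: 11.45
tcp_pos: [0.5688, 0.028, 0.0463]
orientation: [0.749, 0.662, 0.0, 0.0]
wrist_force: [-2.8, -0.5, 6.2]
width: 0.0328
grasp_force: 30.2
```

```bash
python3 -c "
from h import *
s=st();print(s['ft_torque'])"
```

```text
{'time': 11.45, 'joints': [-0.0271, 0.4451, 1.8761, -0.0002, 0.8196, 0.0958], 'tcp_pos': [0.5688, 0.028, 0.0463], 'orientation': [0.7492, 0.6624, 0.0002, 0.0003], 'wrist_force': [-2.7765, -0.5475, 6.2229], 'width': 0.0328, 'grasp_force': 30.188}
[-0.06653148  0.42845356  0.01855061]
```

>>> jog_arm(targets=[{"dp": [0, 0, -0.001], "delta_rot": [0, 0, 0.09]}, {"dp": [0, 0, -0.001], "delta_rot": [0, 0, 0.18]}, {"dp": [0, 0, -0.001], "delta_rot": [0, 0, 0.27]}, {"dp": [0, 0, -0.001], "delta_rot": [0, 0, 0.36]}, {"dp": [0, 0, -0.001], "delta_rot": [0, 0, 0.45]}])

```text
time: 11.95
tcp_pos: [0.5681, 0.0282, 0.0463]
orientation: [0.879, 0.477, -0.0, -0.0]
wrist_force: [-1.7, 0.2, 2.7]
width: 0.0325
grasp_force: 30.6
```

```bash
cat >> h.py <<'E'
def chk():
    s=st(); print('tq',s['ft_torque'].round(3) if hasattr(s['ft_torque'],'round') else s['ft_torque'])
    r=R.from_quat(s['orientation']).as_matrix(); print('yaw y',np.degrees(np.arctan2(r[1,1],r[0,1])).round(2))
    c=cap('top'); W=cloud(c); a=np.radians(-7); X=np.array([np.cos(a),np.sin(a)]); Y=np.array([-X[1],X[0]])
    q=(W[...,:2]-[.5595,.030]); sx=q@X; sy=q@Y
    m=(sx<-.05)&(sx>-.13)&(abs(sy)<.012)&(W[...,2]>.008)&(W[...,2]<.04)
    print('shackle bar sx',m.sum(),sx[m].mean().round(4) if m.any() else None)
E
python3 -c "
from h import *
chk()"
```

```text
{'time': 11.95, 'joints': [-0.027, 0.4446, 1.8768, 0.0001, 0.8209, 0.5493], 'tcp_pos': [0.5681, 0.0282, 0.0463], 'orientation': [0.8789, 0.477, -0.0002, -0.0002], 'wrist_force': [-1.6998, 0.1681, 2.6533], 'width': 0.0325, 'grasp_force': 30.5712}
tq [0.066 0.372 0.045]
yaw y -33.02
shackle bar sx 0 None
```

>>> jog_arm(targets=[{"dp": [0, 0, 0], "delta_rot": [0, 0, 0.06]}, {"dp": [0, 0, 0], "delta_rot": [0, 0, 0.12]}, {"dp": [0, 0, 0], "delta_rot": [0, 0, 0.18]}, {"dp": [0, 0, 0], "delta_rot": [0, 0, 0.24]}, {"dp": [0, 0, 0], "delta_rot": [0, 0, 0.3]}])

```text
time: 12.5
tcp_pos: [0.5679, 0.0284, 0.0463]
orientation: [0.94, 0.342, -0.0, -0.0]
wrist_force: [-2.3, 0.8, 2.3]
width: 0.0324
grasp_force: 30.6
```

```bash
sed -i "s/c=cap('top'); W/c=cap('side','s_now'); W/" h.py; python3 -c "
from h import *
chk()"
```

```text
{'time': 12.5, 'joints': [-0.0269, 0.4445, 1.8768, 0.0005, 0.8213, 0.8465], 'tcp_pos': [0.5679, 0.0284, 0.0463], 'orientation': [0.9399, 0.3416, -0.0004, -0.0003], 'wrist_force': [-2.3022, 0.7624, 2.2738], 'width': 0.0324, 'grasp_force': 30.6387}
tq [0.215 0.399 0.112]
yaw y -50.06
shackle bar sx 15 -0.0829
```

>>> jog_arm(targets=[{"dp": [0, 0, 0], "delta_rot": [0, 0, 0.06]}, {"dp": [0, 0, 0], "delta_rot": [0, 0, 0.12]}, {"dp": [0, 0, 0], "delta_rot": [0, 0, 0.18]}, {"dp": [0, 0, 0], "delta_rot": [0, 0, 0.24]}, {"dp": [0, 0, 0], "delta_rot": [0, 0, 0.3]}])

```text
time: 13.05
tcp_pos: [0.5678, 0.0286, 0.0463]
orientation: [0.98, 0.198, -0.001, -0.0]
wrist_force: [-3.2, 1.2, 2.6]
width: 0.0326
grasp_force: 30.7
```

```bash
python3 -c "
from h import *
chk()"
```

```text
{'time': 13.05, 'joints': [-0.0267, 0.4444, 1.8769, 0.0009, 0.8215, 1.1457], 'tcp_pos': [0.5678, 0.0286, 0.0463], 'orientation': [0.9803, 0.1976, -0.0005, -0.0005], 'wrist_force': [-3.2087, 1.172, 2.5799], 'width': 0.0326, 'grasp_force': 30.6672}
tq [0.196 0.422 0.072]
yaw y -67.21
shackle bar sx 19 -0.0832
```

>>> jog_arm(targets=[{"dp": [0, 0, 0], "delta_rot": [0, 0, 0.06]}, {"dp": [0, 0, 0], "delta_rot": [0, 0, 0.12]}, {"dp": [0, 0, 0], "delta_rot": [0, 0, 0.18]}, {"dp": [0, 0, 0], "delta_rot": [0, 0, 0.24]}, {"dp": [0, 0, 0], "delta_rot": [0, 0, 0.3]}])

```text
time: 13.6
tcp_pos: [0.5677, 0.0288, 0.0463]
orientation: [0.999, 0.049, -0.001, -0.001]
wrist_force: [-3.5, 3.3, 3.7]
width: 0.0328
grasp_force: 30.7
```

```bash
python3 -c "
from h import *
chk()"
```

```text
{'time': 13.6, 'joints': [-0.0265, 0.4445, 1.8769, 0.0014, 0.8216, 1.4451], 'tcp_pos': [0.5677, 0.0288, 0.0463], 'orientation': [0.9988, 0.0491, -0.0007, -0.0006], 'wrist_force': [-3.4971, 3.3475, 3.7439], 'width': 0.0328, 'grasp_force': 30.7301}
tq [0.39  0.565 0.044]
yaw y -84.37
shackle bar sx 18 -0.0827
```

>>> jog_arm(targets=[{"dp": [0, 0, 0], "delta_rot": [0, 0, 0.06]}, {"dp": [0, 0, 0], "delta_rot": [0, 0, 0.12]}, {"dp": [0, 0, 0], "delta_rot": [0, 0, 0.18]}, {"dp": [0, 0, 0], "delta_rot": [0, 0, 0.24]}, {"dp": [0, 0, 0], "delta_rot": [0, 0, 0.3]}])

```text
time: 14.15
tcp_pos: [0.5677, 0.029, 0.0463]
orientation: [0.995, -0.101, -0.001, -0.001]
wrist_force: [-3.1, 3.4, 3.5]
width: 0.0325
grasp_force: 30.7
```

```bash
python3 -c "
from h import *
chk()"
```

```text
{'time': 14.15, 'joints': [-0.0264, 0.4445, 1.8769, 0.002, 0.8216, 1.7448], 'tcp_pos': [0.5677, 0.029, 0.0463], 'orientation': [0.9949, -0.1007, -0.0008, -0.0007], 'wrist_force': [-3.0852, 3.3508, 3.4704], 'width': 0.0325, 'grasp_force': 30.717}
tq [ 0.569  0.548 -0.014]
yaw y -101.56
shackle bar sx 16 -0.0848
```

>>> jog_arm(targets=[{"dp": [0, 0, 0], "delta_rot": [0, 0, 0.06]}, {"dp": [0, 0, 0], "delta_rot": [0, 0, 0.12]}, {"dp": [0, 0, 0], "delta_rot": [0, 0, 0.18]}, {"dp": [0, 0, 0], "delta_rot": [0, 0, 0.24]}, {"dp": [0, 0, 0], "delta_rot": [0, 0, 0.3]}])

```text
time: 14.7
tcp_pos: [0.5681, 0.0289, 0.0463]
orientation: [0.969, -0.248, -0.001, -0.001]
wrist_force: [-2.9, 3.4, 3.7]
width: 0.0328
grasp_force: 30.7
```

```bash
python3 -c "
from h import *
chk()"
```

```text
{'time': 14.7, 'joints': [-0.0264, 0.4446, 1.8767, 0.0018, 0.821, 2.0443], 'tcp_pos': [0.5681, 0.0289, 0.0463], 'orientation': [0.9688, -0.248, -0.0005, -0.0006], 'wrist_force': [-2.9183, 3.3832, 3.6691], 'width': 0.0328, 'grasp_force': 30.6927}
tq [ 0.601  0.514 -0.026]
yaw y -118.72
shackle bar sx 18 -0.0918
```

>>> jog_arm(targets=[{"dp": [0, 0, 0], "delta_rot": [0, 0, 0.03]}, {"dp": [0, 0, 0], "delta_rot": [0, 0, 0.06]}, {"dp": [0, 0, 0], "delta_rot": [0, 0, 0.06]}, {"dp": [0, 0, 0], "delta_rot": [0, 0, 0.06]}, {"dp": [0, 0, 0], "delta_rot": [0, 0, 0.06]}])

```text
time: 15.25
tcp_pos: [0.5681, 0.0289, 0.0463]
orientation: [0.961, -0.276, -0.0, -0.001]
wrist_force: [-3.2, 4.4, 3.7]
width: 0.0323
grasp_force: 30.7
```

```bash
python3 -c "
from h import *
chk()"
```

```text
{'time': 15.25, 'joints': [-0.0264, 0.4446, 1.8766, 0.0019, 0.821, 2.1017], 'tcp_pos': [0.5681, 0.0289, 0.0463], 'orientation': [0.9612, -0.2757, -0.0005, -0.0006], 'wrist_force': [-3.1849, 4.3844, 3.6863], 'width': 0.0323, 'grasp_force': 30.7161}
tq [0.669 0.488 0.011]
yaw y -122.01
shackle bar sx 19 -0.0914
```

Shackle sprung out by about 8 mm and stays there. I'll release the dial, rise and turn the wrist back.

>>> jog_arm(targets=[{"dp": [0, 0, 0], "delta_rot": [0, 0, 0]}, {"dp": [0, 0, 0], "delta_rot": [0, 0, 0]}, {"dp": [0, 0, -0.01], "delta_rot": [0, 0, 0]}, {"dp": [0, 0, -0.03], "delta_rot": [0, 0, 0]}, {"dp": [0, 0, -0.06], "delta_rot": [0, 0, 0]}], hand=0.065)

```text
time: 15.8
tcp_pos: [0.5672, 0.0277, 0.1057]
orientation: [0.961, -0.277, -0.001, 0.001]
wrist_force: [0.2, -0.6, 1.0]
width: 0.0651
grasp_force: 0.0
```

>>> jog_arm(targets=[{"dp": [0, 0, -0.02], "delta_rot": [0, 0, -0.13]}, {"dp": [0, 0, -0.04], "delta_rot": [0, 0, -0.27]}, {"dp": [0, 0, -0.06], "delta_rot": [0, 0, -0.41]}, {"dp": [0, 0, -0.06], "delta_rot": [0, 0, -0.55]}, {"dp": [0, 0, -0.06], "delta_rot": [0, 0, -0.69]}])

```text
time: 16.3
tcp_pos: [0.5699, 0.0276, 0.1685]
orientation: [0.998, 0.067, 0.002, 0.0]
wrist_force: [-0.9, -0.1, -0.6]
width: 0.0651
grasp_force: 0.0
```

>>> jog_arm(targets=[{"dp": [0, 0, 0], "delta_rot": [0, 0, -0.13]}, {"dp": [0, 0, 0], "delta_rot": [0, 0, -0.27]}, {"dp": [0, 0, 0], "delta_rot": [0, 0, -0.41]}, {"dp": [0, 0, 0], "delta_rot": [0, 0, -0.55]}, {"dp": [0, 0, 0], "delta_rot": [0, 0, -0.69]}])

```text
time: 16.8
tcp_pos: [0.569, 0.0276, 0.1671]
orientation: [0.916, 0.401, 0.001, 0.001]
wrist_force: [0.4, 0.0, -0.4]
width: 0.0652
grasp_force: 0.0
```

```bash
python3 -c "
from h import *
to([.472,.04,.16],-7)"
```

```text
{'time': 16.8, 'joints': [-0.0277, 0.2716, 1.8211, -0.0005, 1.0472, 0.7191], 'tcp_pos': [0.569, 0.0276, 0.1671], 'orientation': [0.9163, 0.4006, 0.0007, 0.0006], 'wrist_force': [0.3699, 0.0382, -0.3586], 'width': 0.0652, 'grasp_force': 0.0}
dp [-0.0568 -0.0796  0.007 ] rot [ 1.800e-03 -3.000e-04 -6.243e-01]
```

>>> jog_arm(targets=[{"dp": [-0.011, -0.016, 0.001], "delta_rot": [0, 0, -0.12]}, {"dp": [-0.022, -0.032, 0.003], "delta_rot": [0, 0, -0.25]}, {"dp": [-0.034, -0.048, 0.005], "delta_rot": [0, 0, -0.38]}, {"dp": [-0.046, -0.064, 0.007], "delta_rot": [0, 0, -0.51]}, {"dp": [-0.057, -0.08, 0.007], "delta_rot": [0, 0, -0.625]}], hand=0.04)

```text
time: 17.3
tcp_pos: [0.4706, 0.0409, 0.1598]
orientation: [0.749, 0.663, 0.0, 0.001]
wrist_force: [-0.4, 1.0, -0.2]
width: 0.0398
grasp_force: 0.0
```

>>> jog_arm(targets=[{"dp": [0, 0, 0], "delta_rot": [0, 0, 0]}, {"dp": [0, 0, 0], "delta_rot": [0, 0, 0]}, {"dp": [0, 0, 0], "delta_rot": [0, 0, 0]}, {"dp": [0, 0, 0], "delta_rot": [0, 0, 0]}, {"dp": [0, 0, 0], "delta_rot": [0, 0, 0]}])

```text
time: 17.8
tcp_pos: [0.4719, 0.041, 0.1594]
orientation: [0.751, 0.66, 0.0, 0.0]
wrist_force: [0.3, 0.2, 0.1]
width: 0.0398
grasp_force: 0.0
```

```bash
python3 - <<'E'
from h import *
c=cap('wrist','w6'); W=cloud(c); im=c['image'].astype(int); g=im.sum(2)
a=np.radians(-7); X=np.array([np.cos(a),np.sin(a)]); Y=np.array([-X[1],X[0]])
q=W[...,:2]-[.5605,.030]; sx=q@X; sy=q@Y
m=(sx<-.055)&(sx>-.13)&(abs(sy)<.04)&(W[...,2]>.012)&(W[...,2]<.035)
P=W[m]; print(m.sum(),'sy range',np.percentile(sy[m],[1,99]))
k=m&(abs(sy)<.012); print('bar',k.sum(),W[k].mean(0).round(4),np.percentile(sx[k],[3,50,97]).round(4),np.percentile(W[k][:,2],97))
for r in(-1,1):
    kk=k&(sy*r>.004); print(r,sx[kk].mean(),sy[kk].mean())
mid=np.median(sx[k]); w=[.5605,.030]+X*mid+Y*np.percentile(sy[m],[1,99]).mean(); print('bar mid',w.round(4))
to([*w,.008],-7)
E
```

```text
1835 sy range [-0.02484863  0.03025183]
bar 388 [0.4693 0.0411 0.026 ] [-0.0955 -0.0919 -0.0884] 0.027599664761619486
-1 -0.09221540223362304 -0.008087082778981106
1 -0.09164246028229285 0.008170919376998898
bar mid [0.4696 0.0439]
{'time': 17.85, 'joints': [-0.0052, 0.1029, 2.0431, -0.0001, 0.9953, 0.1234], 'tcp_pos': [0.4716, 0.041, 0.1593], 'orientation': [0.751, 0.6603, 0.0001, 0.0001], 'wrist_force': [-0.3832, -0.5058, -0.9241], 'width': 0.0401, 'grasp_force': 0.0}
dp [ 0.0026 -0.0024  0.1513] rot [ 0.0003  0.     -0.0063]
```

View pics/w6.png

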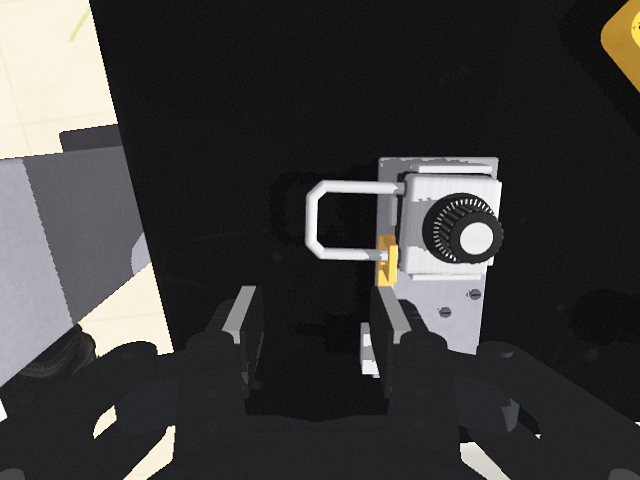

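The sprung shackle bar is at about (312,220) in the picture, mid at (0.469, 0.043); the fingers will straddle it. Going down.

>>> jog_arm(targets=[{"dp": [0.002, -0.0028, 0.025], "delta_rot": [0, 0, -0.006]}, {"dp": [0.002, -0.0028, 0.065], "delta_rot": [0, 0, -0.006]}, {"dp": [0.002, -0.0028, 0.105], "delta_rot": [0, 0, -0.006]}, {"dp": [0.002, -0.0028, 0.135], "delta_rot": [0, 0, -0.006]}, {"dp": [0.002, -0.0028, 0.147], "delta_rot": [0, 0, -0.006]}])

```text
time: 18.35
tcp_pos: [0.4659, 0.0435, 0.0093]
orientation: [0.749, 0.663, -0.002, -0.002]
wrist_force: [0.4, -0.1, -0.0]
width: 0.0398
grasp_force: 0.0
```

>>> jog_arm(targets=[{"dp": [0, 0, 0], "delta_rot": [0, 0, 0]}, {"dp": [0, 0, 0], "delta_rot": [0, 0, 0]}, {"dp": [0, 0, 0], "delta_rot": [0, 0, 0]}, {"dp": [0, 0, 0], "delta_rot": [0, 0, 0]}, {"dp": [0, 0, 0], "delta_rot": [0, 0, 0]}], hand=0.002, force=25)

```text
time: 18.85
tcp_pos: [0.4697, 0.0434, 0.0134]
orientation: [0.749, 0.663, 0.001, 0.001]
wrist_force: [1.0, -2.2, -0.8]
width: 0.0068
grasp_force: 24.3
```

Gripped (6.8 mm reading on the 8 mm bar). Pull along -y of the tool.

>>> jog_arm(targets=[{"dp": [0, -0.003, 0], "delta_rot": [0, 0, 0]}, {"dp": [0, -0.007, 0], "delta_rot": [0, 0, 0]}, {"dp": [0, -0.011, 0], "delta_rot": [0, 0, 0]}, {"dp": [0, -0.015, 0], "delta_rot": [0, 0, 0]}, {"dp": [0, -0.018, 0], "delta_rot": [0, 0, 0]}])

```text
time: 19.35
tcp_pos: [0.4512, 0.0458, 0.0126]
orientation: [0.749, 0.663, 0.001, 0.001]
wrist_force: [2.6, -1.8, 0.3]
width: 0.0064
grasp_force: 24.3
```

```bash
python3 -c "
from h import *
chk()"
```

```text
{'time': 19.35, 'joints': [0.0051, 0.3355, 2.1501, -0.0001, 0.654, 0.1269], 'tcp_pos': [0.4512, 0.0458, 0.0126], 'orientation': [0.7488, 0.6628, 0.0007, 0.0007], 'wrist_force': [2.5961, -1.8463, 0.2951], 'width': 0.0064, 'grasp_force': 24.2713}
tq [-0.195 -0.498 -0.113]
yaw y -6.98
shackle bar sx 90 -0.1083
```

>>> jog_arm(targets=[{"dp": [0, -0.001, 0], "delta_rot": [0, 0, 0]}, {"dp": [0, -0.002, 0], "delta_rot": [0, 0, 0]}, {"dp": [0, -0.003, 0], "delta_rot": [0, 0, 0]}, {"dp": [0, -0.004, 0], "delta_rot": [0, 0, 0]}, {"dp": [0, -0.004, 0], "delta_rot": [0, 0, 0]}])

```text
time: 19.9
tcp_pos: [0.451, 0.0457, 0.0133]
orientation: [0.749, 0.663, 0.003, 0.003]
wrist_force: [6.6, -3.3, -2.3]
width: 0.0068
grasp_force: 24.2
```

>>> jog_arm(targets=[{"dp": [0, -0.001, 0], "delta_rot": [0, 0, 0]}, {"dp": [0, -0.002, 0], "delta_rot": [0, 0, 0]}, {"dp": [0, -0.003, 0], "delta_rot": [0, 0, 0]}, {"dp": [0, -0.003, 0], "delta_rot": [0, 0, 0]}, {"dp": [0, -0.003, 0], "delta_rot": [0, 0, 0]}])

```text
time: 20.4
tcp_pos: [0.4509, 0.0457, 0.014]
orientation: [0.749, 0.663, 0.005, 0.005]
wrist_force: [11.2, -4.6, -5.1]
width: 0.0064
grasp_force: 24.1
```

```bash
python3 -c "
from h import *
chk()"
```

```text
{'time': 20.4, 'joints': [0.0058, 0.3265, 2.1594, -0.0021, 0.641, 0.1289], 'tcp_pos': [0.4509, 0.0457, 0.014], 'orientation': [0.7487, 0.6629, 0.0051, 0.0053], 'wrist_force': [11.2045, -4.5748, -5.1419], 'width': 0.0064, 'grasp_force': 24.1348}
tq [-0.818 -1.876 -0.063]
yaw y -6.95
shackle bar sx 92 -0.1085
```

End stop reached. Relax, open and rise.

>>> jog_arm(targets=[{"dp": [0, 0.002, 0], "delta_rot": [0, 0, 0]}, {"dp": [0, 0.004, 0], "delta_rot": [0, 0, 0]}, {"dp": [0, 0.006, 0], "delta_rot": [0, 0, 0]}, {"dp": [0, 0.006, 0], "delta_rot": [0, 0, 0]}, {"dp": [0, 0.006, 0], "delta_rot": [0, 0, 0]}])

```text
time: 20.95
tcp_pos: [0.4509, 0.0456, 0.0126]
orientation: [0.749, 0.663, 0.001, 0.001]
wrist_force: [4.2, -3.7, 0.0]
width: 0.0068
grasp_force: 24.5
```

>>> jog_arm(targets=[{"dp": [0, 0, 0], "delta_rot": [0, 0, 0]}, {"dp": [0, 0, 0], "delta_rot": [0, 0, 0]}, {"dp": [0, 0, 0], "delta_rot": [0, 0, 0]}, {"dp": [0, 0, 0], "delta_rot": [0, 0, 0]}, {"dp": [0, 0, 0], "delta_rot": [0, 0, 0]}], hand=0.04)

```text
time: 21.45
tcp_pos: [0.4489, 0.046, 0.012]
orientation: [0.749, 0.663, -0.0, -0.0]
wrist_force: [0.5, -0.4, 0.9]
width: 0.0402
grasp_force: 0.0
```

>>> jog_arm(targets=[{"dp": [0, 0, -0.02], "delta_rot": [0, 0, 0]}, {"dp": [0, 0, -0.05], "delta_rot": [0, 0, 0]}, {"dp": [0, 0, -0.09], "delta_rot": [0, 0, 0]}, {"dp": [0, 0, -0.12], "delta_rot": [0, 0, 0]}, {"dp": [0, 0, -0.15], "delta_rot": [0, 0, 0]}])

```text
time: 21.95
tcp_pos: [0.4494, 0.0459, 0.1637]
orientation: [0.749, 0.663, 0.0, 0.0]
wrist_force: [0.1, 0.1, 0.3]
width: 0.0401
grasp_force: 0.0
```

```bash
cat > v.py <<'E'
from h import *
c=cap('wrist','w7'); W=cloud(c)
a=np.radians(-7); X=np.array([np.cos(a),np.sin(a)]); Y=np.array([-X[1],X[0]])
q=W[...,:2]-[.5605,.030]; sx=q@X; sy=q@Y
k=(sx<-.055)&(sx>-.13)&(abs(sy)<.012)&(W[...,2]>.012)&(W[...,2]<.035); print('bar sx',k.sum(),np.percentile(sx[k],[3,50,97]).round(4))
d=(abs(W[...,2]-.060)<.004)&(np.hypot(W[...,0]-.566,W[...,1]-.029)<.03)
print('dial',d.sum(),cv2.minEnclosingCircle((W[d][:,:2]*1000).astype(np.float32)))
b=(abs(W[...,2]-.036)<.003)&(abs(sx)<.05)&(abs(sy)<.05)
print('body',cv2.minAreaRect((W[b][:,:2]*1000).astype(np.float32)))
to([.567,.029,.105],-7)
E
python3 v.py
```

```text
bar sx 367 [-0.1128 -0.1093 -0.1057]
dial 2280 ((567.9786376953125, 30.64052391052246), 17.984933853149414)
body ((554.7738037109375, 29.523651123046875), (72.74835205078125, 68.5981216430664), 82.9456787109375)
{'time': 22.0, 'joints': [0.0054, 0.0485, 2.0804, 0.0001, 1.0037, 0.1271], 'tcp_pos': [0.4532, 0.046, 0.1686], 'orientation': [0.7488, 0.6628, 0.0034, 0.0029], 'wrist_force': [2.5677, 0.8237, 2.0648], 'width': 0.0401, 'grasp_force': 0.0}
dp [-0.0031  0.1144  0.0646] rot [ 0.0089 -0.0013  0.0004]
```

Shackle moved out 17.4 mm from sprung, so it's fully open. Now grip the dial and lift.

>>> jog_arm(targets=[{"dp": [-0.001, 0.03, 0], "delta_rot": [0, 0, 0]}, {"dp": [-0.002, 0.07, 0.01], "delta_rot": [0, 0, 0]}, {"dp": [-0.003, 0.105, 0.03], "delta_rot": [0, 0, 0]}, {"dp": [-0.003, 0.117, 0.05], "delta_rot": [0, 0, 0]}, {"dp": [-0.003, 0.117, 0.058], "delta_rot": [0, 0, 0]}], hand=0.065)

```text
time: 22.5
tcp_pos: [0.5656, 0.0283, 0.102]
orientation: [0.749, 0.662, -0.001, -0.001]
wrist_force: [-0.7, -0.5, -0.7]
width: 0.0651
grasp_force: 0.0
```

>>> jog_arm(targets=[{"dp": [0, 0, 0], "delta_rot": [0, 0, 0]}, {"dp": [0, 0, 0], "delta_rot": [0, 0, 0]}, {"dp": [0, 0, 0], "delta_rot": [0, 0, 0]}, {"dp": [0, 0, 0], "delta_rot": [0, 0, 0]}, {"dp": [0, 0, 0], "delta_rot": [0, 0, 0]}])

```text
time: 23.0
tcp_pos: [0.5657, 0.0287, 0.1053]
orientation: [0.749, 0.663, 0.001, 0.001]
wrist_force: [-0.6, -0.9, 0.2]
width: 0.065
grasp_force: 0.0
```

```bash
sed -i 's/.567,.029,.105/.567,.0295,.0435/' v.py; python3 v.py
```

```text
bar sx 640 [-0.1123 -0.1078 -0.1053]
dial 3708 ((568.140869140625, 30.361312866210938), 17.487682342529297)
body ((555.1550903320312, 29.192996978759766), (73.49821472167969, 69.0259780883789), 81.83275604248047)
{'time': 23.05, 'joints': [-0.0262, 0.349, 1.8644, 0.0, 0.9268, 0.0956], 'tcp_pos': [0.5657, 0.0287, 0.1051], 'orientation': [0.7488, 0.6627, 0.0005, 0.0004], 'wrist_force': [-0.1085, 0.324, -0.1166], 'width': 0.0649, 'grasp_force': 0.0}
dp [0.0009 0.0011 0.0616] rot [ 0.0013 -0.0002  0.0003]
```

>>> jog_arm(targets=[{"dp": [0.001, 0.0012, 0.015], "delta_rot": [0, 0, 0]}, {"dp": [0.001, 0.0012, 0.035], "delta_rot": [0, 0, 0]}, {"dp": [0.001, 0.0012, 0.05], "delta_rot": [0, 0, 0]}, {"dp": [0.001, 0.0012, 0.058], "delta_rot": [0, 0, 0]}, {"dp": [0.001, 0.0012, 0.06], "delta_rot": [0, 0, 0]}])

```text
time: 23.55
tcp_pos: [0.5654, 0.0295, 0.0423]
orientation: [0.749, 0.663, -0.001, -0.001]
wrist_force: [0.0, 0.7, -0.3]
width: 0.0649
grasp_force: 0.0
```

>>> jog_arm(targets=[{"dp": [0, 0, 0], "delta_rot": [0, 0, 0]}, {"dp": [0, 0, 0], "delta_rot": [0, 0, 0]}, {"dp": [0, 0, 0], "delta_rot": [0, 0, 0]}, {"dp": [0, 0, 0], "delta_rot": [0, 0, 0]}, {"dp": [0, 0, 0], "delta_rot": [0, 0, 0]}], hand=0.02, force=60)

```text
time: 24.05
tcp_pos: [0.5675, 0.0294, 0.0453]
orientation: [0.749, 0.663, 0.001, 0.001]
wrist_force: [-0.8, -0.5, 4.5]
width: 0.0317
grasp_force: 59.8
```

>>> jog_arm(targets=[{"dp": [0, 0, -0.003], "delta_rot": [0, 0, 0]}, {"dp": [0, 0, -0.007], "delta_rot": [0, 0, 0]}, {"dp": [0, 0, -0.011], "delta_rot": [0, 0, 0]}, {"dp": [0, 0, -0.016], "delta_rot": [0, 0, 0]}, {"dp": [0, 0, -0.02], "delta_rot": [0, 0, 0]}])

```text
time: 24.55
tcp_pos: [0.5666, 0.0295, 0.0645]
orientation: [0.749, 0.663, -0.0, -0.0]
wrist_force: [-0.1, -0.2, -3.5]
width: 0.0319
grasp_force: 59.8
```

Carrying 3.5 N, so the lock comes freely. Lift on.

>>> jog_arm(targets=[{"dp": [0, 0, -0.02], "delta_rot": [0, 0, 0]}, {"dp": [0, 0, -0.05], "delta_rot": [0, 0, 0]}, {"dp": [0, 0, -0.09], "delta_rot": [0, 0, 0]}, {"dp": [0, 0, -0.13], "delta_rot": [0, 0, 0]}, {"dp": [0, 0, -0.15], "delta_rot": [0, 0, 0]}])

```text
time: 25.05
tcp_pos: [0.5689, 0.0294, 0.2188]
orientation: [0.749, 0.663, 0.002, 0.002]
wrist_force: [1.1, 0.4, -2.5]
width: 0.0318
grasp_force: 60.4
```

>>> jog_arm(targets=[{"dp": [0, 0, -0.01], "delta_rot": [0, 0, 0]}, {"dp": [0, 0, -0.02], "delta_rot": [0, 0, 0]}, {"dp": [0, 0, -0.03], "delta_rot": [0, 0, 0]}, {"dp": [0, 0, -0.03], "delta_rot": [0, 0, 0]}, {"dp": [0, 0, -0.03], "delta_rot": [0, 0, 0]}])

```text
time: 25.55
tcp_pos: [0.5663, 0.0295, 0.2433]
orientation: [0.749, 0.663, -0.001, -0.001]
wrist_force: [1.4, -1.2, -3.3]
width: 0.0316
grasp_force: 60.4
```

>>> jog_arm(targets=[{"dp": [0, 0, 0], "delta_rot": [0, 0, 0]}, {"dp": [0, 0, 0], "delta_rot": [0, 0, 0]}, {"dp": [0, 0, 0], "delta_rot": [0, 0, 0]}, {"dp": [0, 0, 0], "delta_rot": [0, 0, 0]}, {"dp": [0, 0, 0], "delta_rot": [0, 0, 0]}])

```text
time: 26.05
tcp_pos: [0.5667, 0.0295, 0.2441]
orientation: [0.749, 0.663, -0.0, -0.0]
wrist_force: [-0.4, -0.1, -3.1]
width: 0.0316
grasp_force: 60.4
```

```bash
python3 - <<'E'
from h import *
st(); cap('wrist','w8'); cap('side','s8')
a=cv2.imread('pics/w8.png'); b=cv2.imread('pics/s8.png')[120:320,200:360]
cv2.imwrite('pics/fin.png',cv2.hconcat([cv2.resize(a,(480,360)),cv2.resize(b,(288,360))]))
E
```

```text
{'time': 26.05, 'joints': [-0.0248, 0.1862, 1.7588, 0.0, 1.1968, 0.0973], 'tcp_pos': [0.5667, 0.0295, 0.2441], 'orientation': [0.7489, 0.6627, -0.0001, -0.0001], 'wrist_force': [-0.3914, -0.0801, -3.0824], 'width': 0.0316, 'grasp_force': 60.4125}
```

View pics/fin.png

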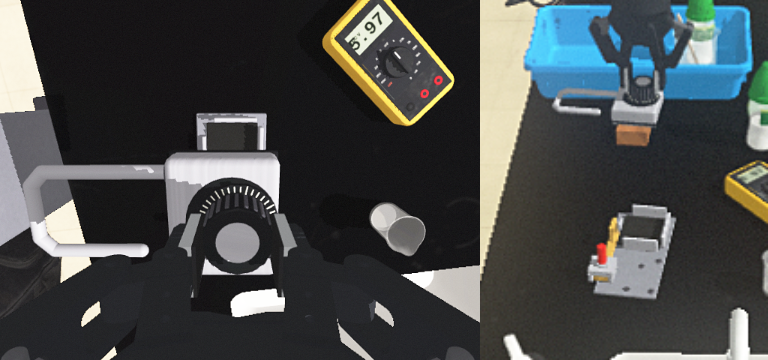

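The lock hangs level from the gripper with its shackle open (right leg free at (145,250)). The pin stands in the fork at (602,255), the nest is empty and the bystanders haven't moved. Handing in.

```bash
python3 -c "
from station import bot
print(bot.job_done())"
```

```text
the job is handed in; nothing more can be done
None
```

I handed the job in at about 26 s: the pin is fully down in the fork and released, and the open padlock is held still about 0.2 m above its stand; no verdict came back on hand-in.

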